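# Seat a stage top on its kinematic base and lock it

### The job

Pick up the aluminium stage top by its blue grip block and set it gently on the kinematic base, disc end over the brass pad, then slide it along by feel until all three ball feet have dropped fully home in the cone, groove and flat seats. Once it sits level and home, and not before, push the orange-knobbed catch all the way over its edge and let go. Push and press it with no more than about 15 N throughout, and leave the bottle, the white case and the screwdriver where they are.

Things in the scene. Friction and masses are not known exactly. Their poses are not given: they have to be found in the camera images.
- stage_top: Loose aluminium plate, 150 (x) x 110 (y) x 10 mm, 0.5-0.72 kg, on three steel ball feet (14 mm diameter), at first standing level on the bench. Origin: under the plate's centre, level with the foot bottoms; z up. Plate top 22 mm above the origin. A round glass disc (38 mm) on the plate marks its +x end, above the flat-seat foot. Centre of mass near the block's axis.
- grip_top (a point): Centre of the top of the blue grip block on the stage top, 64 mm above the stage top's origin and straight over it. The block is 24 mm (x) by 32 mm (y) and rises 42 mm from the plate: grasp it from above with the fingers closing along the stage top's x. Held loosely between open fingers (1 to 3 mm free) it can be dragged along x while free to sink.
- foot_cone (a point): Bottom of the ball foot that belongs in the cone: at (-26, -38, 0) mm in the stage top's frame.
- foot_groove (a point): Bottom of the ball foot that belongs in the V groove: at (-26, +38, 0) mm in the stage top's frame.
- foot_flat (a point): Bottom of the ball foot that belongs on the flat pad: at (+52, 0, 0) mm in the stage top's frame.
- base: Fixed kinematic base, dark steel slab 200 (x) x 130 (y) x 14 mm. Origin: centre of its underside, on the bench; z up. The stage top's axes go parallel to it, same way round. On it an aluminium seat slide is clamped immovably anywhere from -20 to +20 mm in x from nominal; this offset is NOT in any pose given and must be found by eye or feel. In y it is exact.
- cone_nominal (a point): Point of the base at (-26, -38, 28) mm: foot bottom when home in the cone, if the seat slide were at nominal. Cone: brass, 13 mm mouth, walls 60 deg steep, sunk in a flat aluminium strip whose top is 32.4 mm above the base origin and reaches, from the true cone centre, 48 mm to -x, 14 mm to +x, over y = -54 to +54 mm. A foot within 4 mm of the centre drops in by weight if free.
- groove_nominal (a point): Point of the base at (-26, +38, 28) mm: foot bottom when home in the V groove, at nominal. The brass groove runs along y, 26 mm long, in the same strip as the cone, same width and wall angle. Feet still on the strip's top ride 4.4 mm above home, so the stage top leans. Sliding the free stage top takes 1 to 4 N; at the seats it stops firmly, with about 7 N before it tips or climbs out.
- flat_nominal (a point): Point of the base at (+52, 0, 28) mm: foot bottom when home on the flat, at nominal. The flat is a brass pad with its top 28 mm above the base origin, 32 mm wide in y, reaching 48 mm to -x and 12 mm to +x of the true seat centre. Between strip and pad the surface is at 22 mm. Fully home the stage top is level, all foot bottoms 28 mm and plate top 50 mm above the base origin.
- catch (a joint): Slide of the steel catch on the base's +y side: 0 = fully back, 0.026 m = all the way over the stage top's edge; grows towards the base's -y. Starts at 0 to 5 mm; about 1.5 N of friction, stays where left. Bar 18 mm wide (x), 8 mm thick, underside 52.5 mm above the base origin: it clears a stage top that is home by 2.5 mm. Bar tip at y = +68 mm when back, +42 mm closed.
- catch_knob (a point): Centre of the top of the catch's orange upright knob, 14 mm diameter, 30 mm tall above the bar; it moves with the catch. With the catch back it is at (-30, +92, 90.5) mm in the base frame. Grip it from above or push it.
- solvent_jar: Amber bottle, 56 mm diameter, 100 mm tall, standing loose; origin at the centre of its underside. Leave alone.
- white_case: White flat case 110 x 160 x 35 mm, lying loose; origin at the centre of its underside. Leave alone.
- screwdriver: Screwdriver lying loose along its x axis; origin at its underside. Leave alone.
There are look-alikes about, which are no part of the job. What is shaped like the stage_top but brown or red is not meant.

How it is judged:
By the outcome, as a careful person would: the job done as asked, in the order asked, and still so for the second after the job is handed in, with the robot touching nothing.
It also fails if it takes over 64 s, if anything falls off the work surface, if the arm or the gripper's body presses on something with over 40 N, if the wrist force passes 120 N, or if a joint passes its speed limit or range.

### The arm

A 6-joint arm with a two-finger parallel gripper is mounted at the origin on the work surface. World frame = base frame: x ahead of the robot, y to its left, z up, the work surface at z = 0. Lengths are in m, angles in degrees, forces in N, time in s.
With the tool pointing down it reaches from about 0.3 to 0.75 m from the base axis. Payload 8.5 kg.
Tool frame: the origin (TCP) lies on the centre line of the jaws, within the pads' length; the fingertips stand 17 mm ahead of it and the grasp point (between the pads) lies 2 mm behind it (env.tip_extent is the distance from the TCP to the fingertips, in m); z points along the fingers, y is the direction in which the jaws open and shut (so a half turn about z gives the same grasp; the last joint's range is limited). The gripper opens to 85 mm and grips with 20 to 120 N. Pads are 22 mm wide; open, the fingers measure 114 mm over their backs; the gripper's body (76 mm by 85 mm) begins 54 mm behind the grasp point. The pads swing forward as they close: fully open they stand 13 mm farther back than shut.
Start: joints at [-81.492, 21.807, 74.336, -0, 83.858, -12.336], TCP at [0.196, -0.514, 0.248] pointing down, gripper open.
Joint ranges: [-178.18, 178.18], [-50.72, 133.34], [12.68, 142.11], [-81.47, 261.47], [9.98, 163.14], [-165.26, 165.26]. Speed limits (degrees/s): [136.94, 136.94, 180, 180, 180, 180].

### API

Orientations are given as a 3x3 rotation matrix whose columns are the frame's x, y, z axes.
In Python, from rig import telemetry, get_image, camera_params, close_job, env gives the robot as it stands.
- The arm moves only by the tool apply_moves, never from a script. Its argument "motion" is a list of rows, each an object of numbers: "tx", "ty", "tz": the shift along the tool's x, y, z in cm; "turn": the turn about the tool's z in degrees; "jaw": the gripper's target within -1 to 1 (fully open at 1, half-way at 0, shut at -1). In form: [{"tx": .., "ty": .., "tz": .., "turn": .., "jaw": ..}, ...]. A call has 1 to 5 rows; each row is the pose to reach, as a shift and turn from the pose measured when the call began, along the tool's axes at that moment; what a row does not reach only later rows make up. A row lasts 1/12 s, in which the tool goes at most 41.7 mm and 7.16 degrees, less where a joint would pass 70% of its speed; a pose out of reach is approached as far as the arm can. A call with a gripper value outside its range is refused whole. The fingers move at their own pace and stop on an object; "squeeze" is the grip in N (left out, the last holds). Time passes only in rows, so rows that repeat a pose let the fingers close. It gives the time, the measured TCP pose, the force and the opening at its end, in the units of the state.
- telemetry.observe(): the state, without advancing time (a new reading comes with each control period).
- get_image(name): name is "scene" or "top"; returns (picture, depth): 384x512x3 uint8, red, green, blue; 384x512 float32, m along the optical axis (not along the pixel's ray), 0 where there is no reading.
- camera_params(name): a dict with "fx", "fy", "cx", "cy" (pixels), "rvec" (rotation vector, rad) and "tvec" (3), from world to camera coordinates, as OpenCV has them. Camera axes: x right, y down, z forward; pixel columns grow to the right and rows downward; lengths in m; the calibration is good to about 2 mm. A picture is of the moment at which its call begins. camera_params takes no time and is no camera call.
- close_job(): hands the job in, once; it reports no verdict.
The state is a dict: "time_s": time; "q": joint angles; "qvel": joint speeds; "joint_efforts": joint torques, N m; "position": TCP position; "tool_rot": TCP orientation; "ft_force": force on the tool from outside, world axes, zero at the start; "wrist_torque": the same for the moment, N m; "grip_width": finger opening in m.
Only numpy, scipy, OpenCV 4.12 (cv2) and the standard library are available. Lean on these libraries where they do the work, as an engineer would, in place of code of your own. Each camera call takes 0.05 s, during which the arm holds its last target. There are 200 camera calls.

## Working session

There is one attempt and no reset: what is moved stays moved. The work goes in short steps, Python scripts to look and compute and a tool call to move; the robot and the scene stay as the last step left them, time stands still between calls to the robot, and variables do not carry over. Pictures are saved under pics/ and viewed, about 8 in all and at most 12, crops included, and the job is handed in when it is done.

Besides the shell and the picture viewer there is one more tool, called after ">>>" by a JSON object that holds its "fn" and its "kwargs". apply_moves: Moves the arm, as the interface text tells. Its arguments: {"type":"object","properties":{"motion":{"type":"array"},"squeeze":{"type":"number"}},"required":["motion"]}

```bash
mkdir -p pics
cat > h.py <<'E'
import numpy as np, cv2
from rig import telemetry, get_image, camera_params, close_job, env
def cam(n):
    p=camera_params(n); R=cv2.Rodrigues(np.array(p["rvec"],float))[0]; return p,R,np.array(p["tvec"],float).ravel()
def world(n,depth):
    p,R,t=cam(n); v,u=np.mgrid[:384,:512]
    P=np.stack([(u-p["cx"])/p["fx"]*depth,(v-p["cy"])/p["fy"]*depth,depth],-1)
    return (P-t)@R
def snap(n,f=None):
    im,d=get_image(n)
    if f: cv2.imwrite("pics/"+f,im[:,:,::-1])
    np.savez("/tmp/"+n+".npz",im=im,d=d)
    return im,d,world(n,d)
E
python3 - <<'E'
from h import *
for n in("top","scene"):
    im,d,W=snap(n,n+"0.png"); p,R,t=cam(n); print(n,-R.T@t,p["fx"])
s=telemetry.observe();print(s)
E
```

```text
top [0.36271812 0.01808955 1.30363204] 380.210843940577
scene [1.33179196 0.10381988 0.88419204] 400.33798084377025
{'time_s': 0.1, 'q': array([-8.14903640e+01,  2.18371939e+01,  7.43788474e+01,  1.38930814e-03,
        8.38556769e+01, -1.23377426e+01]), 'qvel': array([-0.03278294,  0.00198715, -0.07020271, -0.03363893,  0.01025052,
       -0.12683763]), 'joint_efforts': array([ 4.65728837e-03, -4.49219370e+01, -2.31658387e+01, -1.51650429e-04,
        3.64004511e-03,  1.16222782e-05]), 'position': array([ 0.1956854 , -0.51376864,  0.2477821 ]), 'tool_rot': array([[ 9.34532667e-01,  3.55877321e-01, -1.61380566e-04],
       [ 3.55877239e-01, -9.34531888e-01,  1.24150507e-03],
       [ 2.91008214e-04, -1.21765872e-03, -9.99999216e-01]]), 'ft_force': array([-0.29839021,  0.1908766 ,  0.76736757]), 'wrist_torque': array([0.0593612 , 0.05914171, 0.0164321 ]), 'grip_width': 0.08558319387066085}
```

View pics/top0.png

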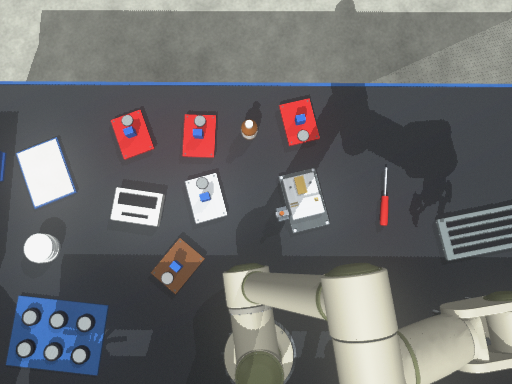

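View pics/scene0.png

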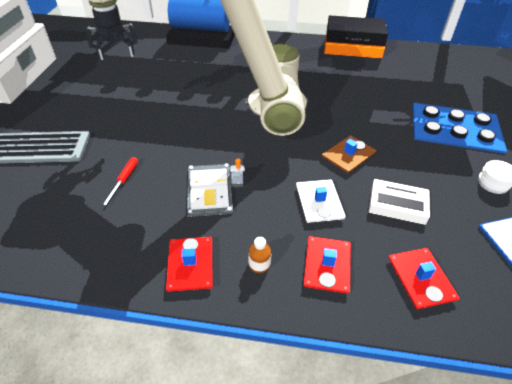

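The top view shows the aluminium stage at about (206,198), disc up (+x). The base is at (304,200) with the knob at (282,213). Now I'll measure them.

Run:
```python
from h import *
z=np.load("/tmp/top.npz");im=z["im"];d=z["d"];W=world("top",d)
big=np.hstack([cv2.resize(im[165:240,175:240],None,fx=6,fy=6,interpolation=cv2.INTER_CUBIC),cv2.resize(im[165:240,268:335],None,fx=6,fy=6,interpolation=cv2.INTER_CUBIC)])
cv2.imwrite("pics/c1.png",big[:,:,::-1])
H=cv2.cvtColor(im,cv2.COLOR_RGB2HSV)
def rep(name,m,box,zlo,zhi):
    r0,r1,c0,c1=box; k=np.zeros(d.shape,bool);k[r0:r1,c0:c1]=1
    k&=m&(W[...,2]>zlo)&(W[...,2]<zhi)
    P=W[k]; print(name,k.sum(),P.mean(0).round(4),np.median(P[:,2]).round(4))
    r=cv2.minAreaRect((P[:,:2]*1000).astype(np.float32)); print("  rect",np.round(r[0],1),np.round(r[1],1),round(r[2],1))
    return P
al=np.ones(d.shape,bool)
st=(165,235,178,240); ba=(160,240,268,335)
rep("plate",al,st,.014,.03); blue=(H[...,0]>100)&(H[...,0]<130)&(H[...,1]>130)
rep("block",blue,st,.05,.08)
rep("slab",al,ba,.006,.045)
rep("strip",al,ba,.0295,.038)
rep("slabz",al,ba,.009,.018)
brass=(H[...,0]>10)&(H[...,0]<30)&(H[...,1]>110)
rep("pad",brass,ba,.02,.04)
rep("knob",al,ba,.075,.11)
z=np.load("/tmp/scene.npz");im=z["im"];d=z["d"];W=world("scene",d);H=cv2.cvtColor(im,cv2.COLOR_RGB2HSV)
blue=(H[...,0]>100)&(H[...,0]<130)&(H[...,1]>130)
rep("S block",blue,(180,205,305,335),.058,.07);rep("S plate",al,(175,225,290,350),.014,.03)
rep("S slab",al,(160,220,180,250),.006,.045)
brass=(H[...,0]>10)&(H[...,0]<30)&(H[...,1]>110)
rep("S pad",brass,(180,210,195,225),.02,.04); rep("S strip",al,(160,220,180,250),.0295,.036);rep("S knob",al,(150,190,225,250),.084,.11)
```

```text
plate 1325 [0.5135 0.1817 0.022 ] 0.022
  rect [515.3 182.9] [151.3 110.3] 15.9
block 66 [0.513  0.1818 0.0634] 0.0636
  rect [513.6 182.7] [22.9 30. ] 16.4
slab 2255 [ 0.5086 -0.1489  0.0217] 0.0212
  rect [ 511.8 -145.3] [213.6 273.2] 87.4
strip 517 [ 0.4899 -0.1551  0.0327] 0.0325
  rect [ 515.9 -124. ] [136.1 157.2] 14.5
slabz 830 [ 0.4875 -0.1531  0.014 ] 0.0141
  rect [ 521.5 -128.3] [231.9 168.1] 14.0
pad 132 [ 0.5582 -0.1372  0.028 ] 0.028
  rect [ 558.2 -137. ] [55.1 27.8] 14.8
knob 15 [ 0.4592 -0.0699  0.0903] 0.0907
  rect [459.4 -69.7] [10.2 10.1] 88.1
S block 21 [0.5266 0.18   0.0612] 0.061
  rect [527.1 178.7] [30.5 14.1] 71.7
S plate 1305 [0.5254 0.1826 0.021 ] 0.0209
  rect [517.  182.8] [155.8 110.8] 16.4
S slab 2196 [ 0.525  -0.1423  0.0214] 0.0211
  rect [ 506.6 -132.3] [206. 168.] 13.4
S pad 147 [ 0.5604 -0.138   0.0269] 0.027
  rect [ 539.6 -138.4] [ 38.  103.7] 89.2
S strip 463 [ 0.4882 -0.1549  0.0317] 0.0316
  rect [ 497.  -148.9] [135.5 137.7] 55.4
S knob 19 [ 0.4613 -0.0695  0.0886] 0.0884
  rect [460.4 -71.5] [15.5 11.7] 37.0
```

View pics/c1.png

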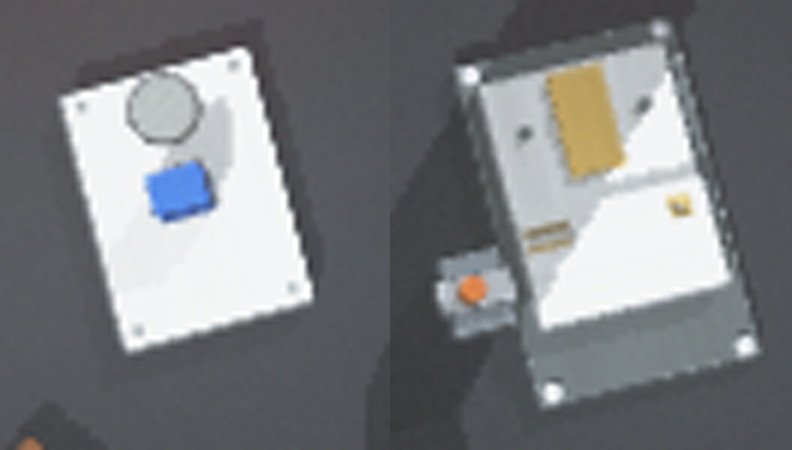

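The enlarged crop shows the aluminium stage with its disc towards image top. On the base, the cone is at crop (680,205), the groove at (549,237), the brass pad at (585,122) and the orange knob at (472,290). Next I'll combine these into the seat pose.

```bash
cat >> h.py <<'E'
def pix(n,u,v,z):
    p,R,t=cam(n); ray=R.T@np.array([(u-p["cx"])/p["fx"],(v-p["cy"])/p["fy"],1]); o=-R.T@t
    return o+ray*(z-o[2])/ray[2]
def plan(xyz,yang,n=1):
    """per-call shift (cm, tool axes at call start) and turn to reach xyz with tool y at world angle yang"""
    s=telemetry.observe(); R=np.array(s["tool_rot"]); p=np.array(s["position"]); xyz=np.array(xyz,float)
    a=np.degrees(np.arctan2(R[1,1],R[0,1])); da=(yang-a+90)%180-90; da=da if abs(da)<=90 else da
    for i in range(n):
        f=np.radians(a+da*i/n); y=np.array([np.cos(f),np.sin(f),0]); z=np.array([0,0,-1.]); x=np.cross(y,z)
        B=R if i==0 else np.stack([x,y,z],1)
        print("call",i,"t",(B.T@(xyz-p)/n*100).round(2),"turn",round(-da/n,2))
    print("now",p.round(4),"yang",a.round(2),"F",np.array(s["ft_force"]).round(2),"w",round(s["grip_width"],4),"t",s["time_s"])
E
python3 - <<'E'
from h import *
z=np.load("/tmp/top.npz");d=z["d"];W=world("top",d)
P=lambda X,Y,zz:pix("top",268+(X-390)/6-.4,165+Y/6-.4,zz)
cn=P(680,205,.0324);gr=P(549,237,.0324);b=[P(x,y,.018) for x,y in((468,75),(660,30),(745,345),(552,393))]
g=gr-cn;print("cone",cn,"groove",gr,"dist",np.linalg.norm(g),"yaw",np.degrees(np.arctan2(-g[0],g[1])))
e=(b[0]+b[1]-b[2]-b[3])/2;print("base",np.mean(b,0),"len",np.linalg.norm(e),"yaw",np.degrees(np.arctan2(e[1],e[0])))
yaw=np.radians(14.3);ux=np.array([np.cos(yaw),np.sin(yaw)]);uy=np.array([-ux[1],ux[0]])
print("seat by pad",np.array([.5582,-.1371])-.034*ux,"by cone/groove",((cn+gr)/2)[:2]+.026*ux)
k=np.array([.4597,-.0698])-np.mean(b,0)[:2];print("knob in base",k@ux,k@uy)
# disc height
print("disc z",np.median(W[180:186,198:206,2]))
plan([.514,.1825,.16],16,4)
E
```

```text
cone [ 0.5113126  -0.18958668  0.0324    ] groove [ 0.49270398 -0.11608118  0.0324    ] dist 0.075824397080024 yaw 14.20650108695135
base [ 0.51024369 -0.14997453  0.018     ] len 0.1859408002594071 yaw 14.368489512533177
seat by pad [ 0.52525347 -0.14549797] by cone/groove [ 0.5272027  -0.14641195]
knob in base -0.029174598895699917 0.09017461701378925
disc z 0.024723384828369166
call 0 t [ 13.63 -13.43   2.21] turn -21.29
call 1 t [17.58 -7.57  2.19] turn -21.29
call 2 t [19.13 -0.67  2.19] turn -21.29
call 3 t [18.07  6.32  2.19] turn -21.29
now [ 0.1957 -0.5138  0.2478] yang -69.15 F [-0.3   0.19  0.77] w 0.0856 t 0.1
```

>>> {"fn": "apply_moves", "kwargs": {"motion": [{"tx": 3.4,"ty": -3.4,"tz": 0.3,"turn": -5,"jaw": -0.15},{"tx": 6.8,"ty": -6.7,"tz": 0.6,"turn": -10,"jaw": -0.15},{"tx": 10.2,"ty": -10.1,"tz": 1.2,"turn": -15,"jaw": -0.15},{"tx": 13.6,"ty": -13.4,"tz": 2.2,"turn": -21.3,"jaw": -0.15},{"tx": 13.6,"ty": -13.4,"tz": 2.2,"turn": -21.3,"jaw": -0.15}]}}

```text
time_s: 0.52
position: [0.2757, -0.3365, 0.2253]
tool_rot: [[0.737, 0.676, -0.0], [0.676, -0.737, 0.003], [0.002, -0.003, -1.0]]
ft_force: [-0.6, -0.6, 0.7]
grip_width: 0.0362
```

>>> {"fn": "apply_moves", "kwargs": {"motion": [{"tx": 3.5,"ty": -1.5,"tz": 0.4,"turn": -4,"jaw": -0.15},{"tx": 7,"ty": -3,"tz": 0.8,"turn": -8,"jaw": -0.15},{"tx": 10.5,"ty": -4.5,"tz": 1.2,"turn": -13,"jaw": -0.15},{"tx": 14,"ty": -6,"tz": 1.7,"turn": -17,"jaw": -0.15},{"tx": 17.6,"ty": -7.6,"tz": 2.2,"turn": -21.3,"jaw": -0.15}]}}

```text
time_s: 0.93
position: [0.3542, -0.1598, 0.2036]
tool_rot: [[0.438, 0.899, -0.0], [0.899, -0.438, 0.003], [0.003, -0.002, -1.0]]
ft_force: [0.8, -0.9, 0.3]
grip_width: 0.0362
```

>>> {"fn": "apply_moves", "kwargs": {"motion": [{"tx": 3.8,"ty": -0.1,"tz": 0.4,"turn": -4,"jaw": -0.15},{"tx": 7.6,"ty": -0.3,"tz": 0.8,"turn": -8,"jaw": -0.15},{"tx": 11.4,"ty": -0.4,"tz": 1.2,"turn": -13,"jaw": -0.15},{"tx": 15.2,"ty": -0.5,"tz": 1.7,"turn": -17,"jaw": -0.15},{"tx": 19.1,"ty": -0.7,"tz": 2.2,"turn": -21.3,"jaw": -0.15}]}}

```text
time_s: 1.35
position: [0.432, 0.0169, 0.1819]
tool_rot: [[0.079, 0.997, -0.0], [0.997, -0.079, 0.003], [0.003, -0.001, -1.0]]
ft_force: [0.7, -0.8, 1.0]
grip_width: 0.0362
```

```bash
python3 -c "
from h import *
plan([.514,.1825,.13],16,2)"
```

```text
call 0 t [8.57 3.44 2.62] turn -10.25
call 1 t [7.83 4.91 2.6 ] turn -10.25
now [0.432  0.0169 0.1819] yang -4.51 F [ 0.68 -0.76  0.96] w 0.0362 t 1.35
```

>>> {"fn": "apply_moves", "kwargs": {"motion": [{"tx": 2.9,"ty": 1.2,"tz": 0.9,"turn": -4,"jaw": -0.15},{"tx": 5.8,"ty": 2.4,"tz": 1.8,"turn": -8,"jaw": -0.15},{"tx": 8.6,"ty": 3.4,"tz": 2.6,"turn": -10.3,"jaw": -0.15},{"tx": 8.6,"ty": 3.4,"tz": 2.6,"turn": -10.3,"jaw": -0.15}]}}

```text
time_s: 1.68
position: [0.4732, 0.1037, 0.1545]
tool_rot: [[-0.107, 0.994, -0.002], [0.994, 0.107, 0.004], [0.004, -0.002, -1.0]]
ft_force: [-1.8, 0.0, -0.0]
grip_width: 0.0365
```

>>> {"fn": "apply_moves", "kwargs": {"motion": [{"tx": 2.6,"ty": 1.6,"tz": 0.9,"turn": -4,"jaw": -0.15},{"tx": 5.2,"ty": 3.2,"tz": 1.8,"turn": -8,"jaw": -0.15},{"tx": 7.8,"ty": 4.9,"tz": 2.6,"turn": -10.3,"jaw": -0.15},{"tx": 7.8,"ty": 4.9,"tz": 2.6,"turn": -10.3,"jaw": -0.15},{"tx": 7.8,"ty": 4.9,"tz": 2.6,"turn": -10.3,"jaw": -0.15}]}}

```text
time_s: 2.1
position: [0.5133, 0.187, 0.128]
tool_rot: [[-0.284, 0.959, -0.004], [0.959, 0.284, 0.004], [0.004, -0.003, -1.0]]
ft_force: [-0.2, -0.5, -0.8]
grip_width: 0.0361
```

```bash
python3 -c "
from h import *
plan([.514,.1825,.046],16,1)
snap('scene','s1.png');im=np.load('/tmp/scene.npz')['im'][100:235,260:400]
cv2.imwrite('pics/s1c.png',cv2.resize(im,None,fx=4,fy=4,interpolation=2)[:,:,::-1])"
```

```text
call 0 t [-0.49 -0.04  8.2 ] turn 0.5
now [0.5133 0.187  0.128 ] yang 16.5 F [-0.22 -0.48 -0.84] w 0.0361 t 2.1
```

View pics/s1c.png

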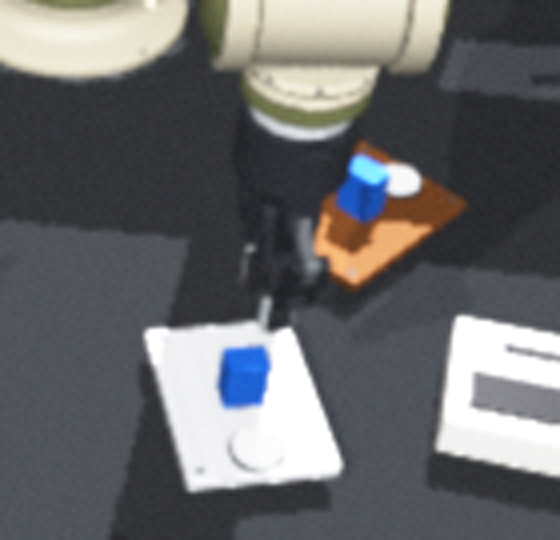

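The gripper is above the stage's blue block (crop 245,375), lined up with it. Descending and grasping.

>>> {"fn": "apply_moves", "kwargs": {"motion": [{"tx": -0.5,"ty": 0,"tz": 2,"turn": 0.5,"jaw": -0.15},{"tx": -0.5,"ty": 0,"tz": 4,"turn": 0.5,"jaw": -0.15},{"tx": -0.5,"ty": 0,"tz": 5.5,"turn": 0.5,"jaw": -0.15},{"tx": -0.5,"ty": 0,"tz": 6.5,"turn": 0.5,"jaw": -0.15},{"tx": -0.5,"ty": 0,"tz": 6.5,"turn": 0.5,"jaw": -0.15}]}}

```text
time_s: 2.57
position: [0.5134, 0.1805, 0.0621]
tool_rot: [[-0.273, 0.962, -0.007], [0.962, 0.273, 0.003], [0.005, -0.005, -1.0]]
ft_force: [-0.9, -0.4, 0.1]
grip_width: 0.0363
```

>>> {"fn": "apply_moves", "kwargs": {"motion": [{"tx": 0,"ty": 0,"tz": 0.9,"turn": 0,"jaw": -0.15},{"tx": 0,"ty": 0,"tz": 1.7,"turn": 0,"jaw": -0.15},{"tx": 0,"ty": 0,"tz": 1.7,"turn": 0,"jaw": -0.15}]}}

```text
time_s: 2.82
position: [0.5128, 0.1803, 0.0442]
tool_rot: [[-0.272, 0.962, -0.008], [0.962, 0.272, 0.003], [0.005, -0.007, -1.0]]
ft_force: [-0.4, 0.3, -0.3]
grip_width: 0.036
```

```bash
python3 -c "
from h import *
plan([.514,.1825,.046],16,1)"
```

```text
call 0 t [ 0.18  0.18 -0.19] turn -0.19
now [0.5128 0.1803 0.0442] yang 15.81 F [-0.38  0.33 -0.33] w 0.036 t 2.8167
```

>>> {"fn": "apply_moves", "kwargs": {"motion": [{"tx": 0.2,"ty": 0.1,"tz": -0.2,"turn": 0,"jaw": -0.15},{"tx": 0.2,"ty": 0.1,"tz": -0.2,"turn": 0,"jaw": -1},{"tx": 0.2,"ty": 0.1,"tz": -0.2,"turn": 0,"jaw": -1},{"tx": 0.2,"ty": 0.1,"tz": -0.2,"turn": 0,"jaw": -1},{"tx": 0.2,"ty": 0.1,"tz": -0.2,"turn": 0,"jaw": -1}], "squeeze": 40}}

```text
time_s: 3.23
position: [0.5137, 0.1827, 0.0468]
tool_rot: [[-0.272, 0.962, -0.006], [0.962, 0.272, 0.003], [0.005, -0.005, -1.0]]
ft_force: [-0.0, 0.9, 3.7]
grip_width: 0.0235
```

>>> {"fn": "apply_moves", "kwargs": {"motion": [{"tx": 0,"ty": 0,"tz": 0,"turn": 0,"jaw": -1},{"tx": 0,"ty": 0,"tz": -0.3,"turn": 0,"jaw": -1},{"tx": 0,"ty": 0,"tz": -1,"turn": 0,"jaw": -1},{"tx": 0,"ty": 0,"tz": -2,"turn": 0,"jaw": -1},{"tx": 0,"ty": 0,"tz": -3,"turn": 0,"jaw": -1}]}}

```text
time_s: 3.65
position: [0.5135, 0.1825, 0.0773]
tool_rot: [[-0.272, 0.962, -0.008], [0.962, 0.272, 0.003], [0.005, -0.007, -1.0]]
ft_force: [0.2, 0.9, -7.3]
grip_width: 0.0234
```

```bash
python3 -c "
from h import *
plan([.514,.1825,.16],16,1)
print(telemetry.observe()['tool_rot'])
im,d,W=snap('top','t2.png')
k=np.zeros(d.shape,bool);k[150:245,175:245]=1
k&=(W[...,2]>.035)&(W[...,2]<.07)&(im.min(2)>120)
print(k.sum());P=W[k];r=cv2.minAreaRect((P[:,:2]*1000).astype(np.float32));print(r,np.median(P[:,2]));print(np.linalg.lstsq(np.c_[P[:,:2],np.ones(len(P))],P[:,2],rcond=None)[0])"
```

```text
call 0 t [ 0.03 -0.01 -8.27] turn -0.19
now [0.5135 0.1825 0.0773] yang 15.81 F [ 0.17  0.88 -7.26] w 0.0234 t 3.65
[[-0.27237131  0.96216154 -0.00768419]
 [ 0.9621793   0.27240035  0.00300638]
 [ 0.0049858  -0.00657472 -0.99996596]]
171
((481.49188232421875, 165.19818115234375), (90.2997817993164, 109.50249481201172), 25.772361755371094) 0.05178787574852443
[7.33485729e-03 8.97146225e-05 4.83905186e-02]
```

>>> {"fn": "apply_moves", "kwargs": {"motion": [{"tx": 0,"ty": 0,"tz": -2,"turn": 0,"jaw": -1},{"tx": 0,"ty": 0,"tz": -4.5,"turn": 0,"jaw": -1},{"tx": 0,"ty": 0,"tz": -7,"turn": 0,"jaw": -1},{"tx": 0,"ty": 0,"tz": -8.5,"turn": 0,"jaw": -1},{"tx": 0,"ty": 0,"tz": -8.5,"turn": 0,"jaw": -1}]}}

```text
time_s: 4.12
position: [0.5162, 0.1826, 0.1682]
tool_rot: [[-0.273, 0.962, 0.003], [0.962, 0.273, 0.004], [0.003, 0.004, -1.0]]
ft_force: [1.8, 1.7, -6.2]
grip_width: 0.0235
```

```bash
python3 -c "
from h import *
plan([.526,-.146,.163],14.3,2)"
```

```text
call 0 t [-15.94  -4.01   0.19] turn 0.76
call 1 t [-15.99  -3.8    0.26] turn 0.76
now [0.5162 0.1826 0.1682] yang 15.82 F [ 1.77  1.67 -6.24] w 0.0235 t 4.1167
```

>>> {"fn": "apply_moves", "kwargs": {"motion": [{"tx": -2,"ty": -0.5,"tz": 0,"turn": 0,"jaw": -1},{"tx": -5,"ty": -1.3,"tz": 0,"turn": 0.2,"jaw": -1},{"tx": -9,"ty": -2.3,"tz": 0,"turn": 0.4,"jaw": -1},{"tx": -12.5,"ty": -3.2,"tz": 0,"turn": 0.6,"jaw": -1},{"tx": -16,"ty": -4,"tz": 0,"turn": 0.8,"jaw": -1}]}}

```text
time_s: 4.53
position: [0.5204, 0.0162, 0.1665]
tool_rot: [[-0.259, 0.966, 0.002], [0.966, 0.259, 0.005], [0.004, 0.003, -1.0]]
ft_force: [0.6, -0.4, -6.9]
grip_width: 0.0234
```

>>> {"fn": "apply_moves", "kwargs": {"motion": [{"tx": -4,"ty": -1,"tz": 0,"turn": 0,"jaw": -1},{"tx": -8,"ty": -2,"tz": 0,"turn": 0.2,"jaw": -1},{"tx": -12,"ty": -3,"tz": 0,"turn": 0.4,"jaw": -1},{"tx": -15,"ty": -3.6,"tz": 0,"turn": 0.8,"jaw": -1},{"tx": -16,"ty": -3.8,"tz": 0,"turn": 0.8,"jaw": -1}]}}

```text
time_s: 4.95
position: [0.5248, -0.1525, 0.1646]
tool_rot: [[-0.242, 0.97, 0.001], [0.97, 0.242, 0.004], [0.003, 0.002, -1.0]]
ft_force: [0.5, 0.1, -6.7]
grip_width: 0.0237
```

```bash
python3 -c "
from h import *
plan([.526,-.146,.10],14.3,1)
print(telemetry.observe()['tool_rot'].round(4))"
```

```text
call 0 t [0.58 0.26 6.46] turn -0.32
now [ 0.5248 -0.1525  0.1646] yang 13.98 F [ 0.54  0.07 -6.69] w 0.0237 t 4.95
[[-2.416e-01  9.704e-01  7.000e-04]
 [ 9.704e-01  2.416e-01  3.600e-03]
 [ 3.400e-03  1.500e-03 -1.000e+00]]
```

>>> {"fn": "apply_moves", "kwargs": {"motion": [{"tx": 0.6,"ty": 0.2,"tz": 1.5,"turn": -0.3,"jaw": -1},{"tx": 0.6,"ty": 0.2,"tz": 3.5,"turn": -0.3,"jaw": -1},{"tx": 0.6,"ty": 0.2,"tz": 5.5,"turn": -0.3,"jaw": -1},{"tx": 0.6,"ty": 0.2,"tz": 6.5,"turn": -0.3,"jaw": -1},{"tx": 0.6,"ty": 0.2,"tz": 6.9,"turn": -0.3,"jaw": -1}]}}

```text
time_s: 5.37
position: [0.5243, -0.1453, 0.0934]
tool_rot: [[-0.247, 0.969, -0.003], [0.969, 0.247, 0.006], [0.006, -0.002, -1.0]]
ft_force: [-0.8, -0.2, -7.2]
grip_width: 0.0235
```

```bash
python3 -c "
from h import *
plan([.526,-.146,.0748],14.3,1)
print(telemetry.observe()['tool_rot'].round(4))
im,d,W=snap('top','t3.png')
cv2.imwrite('pics/t3c.png',np.hstack([cv2.resize(im[160:245,265:345],None,fx=5,fy=5,interpolation=2),cv2.resize(snap('scene')[0][150:235,175:255],None,fx=5,fy=5,interpolation=2)])[:,:,::-1])"
```

```text
call 0 t [-0.13  0.15  1.86] turn -0.01
now [ 0.5243 -0.1453  0.0934] yang 14.29 F [-0.78 -0.23 -7.17] w 0.0235 t 5.3667
[[-0.2468  0.9691 -0.0031]
 [ 0.969   0.2468  0.0057]
 [ 0.0063 -0.0016 -1.    ]]
```

View pics/t3c.png

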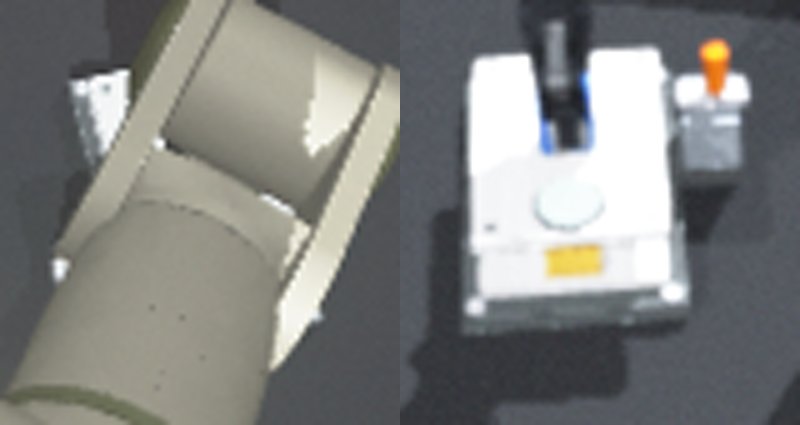

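The stage (right panel) hovers over the base, disc towards the brass pad and clear of the catch. Lowering slowly to just above strip height.

>>> {"fn": "apply_moves", "kwargs": {"motion": [{"tx": -0.1,"ty": 0.15,"tz": 0.3,"turn": 0,"jaw": -1},{"tx": -0.1,"ty": 0.15,"tz": 0.6,"turn": 0,"jaw": -1},{"tx": -0.1,"ty": 0.15,"tz": 0.9,"turn": 0,"jaw": -1},{"tx": -0.1,"ty": 0.15,"tz": 1.2,"turn": 0,"jaw": -1},{"tx": -0.1,"ty": 0.15,"tz": 1.2,"turn": 0,"jaw": -1}]}}

```text
time_s: 5.88
position: [0.5267, -0.1461, 0.0827]
tool_rot: [[-0.247, 0.969, -0.001], [0.969, 0.247, 0.005], [0.005, 0.0, -1.0]]
ft_force: [0.3, 0.8, -7.2]
grip_width: 0.0235
```

>>> {"fn": "apply_moves", "kwargs": {"motion": [{"tx": 0,"ty": 0,"tz": 0.1,"turn": 0,"jaw": -1},{"tx": 0,"ty": 0,"tz": 0.2,"turn": 0,"jaw": -1},{"tx": 0,"ty": 0,"tz": 0.2,"turn": 0,"jaw": -1}]}}

```text
time_s: 6.13
position: [0.5266, -0.1461, 0.0806]
tool_rot: [[-0.247, 0.969, -0.001], [0.969, 0.247, 0.005], [0.005, 0.0, -1.0]]
ft_force: [-0.0, -0.2, -6.5]
grip_width: 0.0236
```

```bash
python3 -c "
from h import *
plan([.5262,-.146,.0748],14.3,1)"
```

```text
call 0 t [ 0.02 -0.04  0.58] turn -0.0
now [ 0.5266 -0.1461  0.0806] yang 14.3 F [-0.04 -0.17 -6.5 ] w 0.0236 t 6.1333
```

>>> {"fn": "apply_moves", "kwargs": {"motion": [{"tx": 0,"ty": 0,"tz": 0.1,"turn": 0,"jaw": -1},{"tx": 0,"ty": 0,"tz": 0.2,"turn": 0,"jaw": -1},{"tx": 0,"ty": 0,"tz": 0.2,"turn": 0,"jaw": -1}]}}

```text
time_s: 6.38
position: [0.5266, -0.1461, 0.0784]
tool_rot: [[-0.247, 0.969, -0.001], [0.969, 0.247, 0.005], [0.005, -0.0, -1.0]]
ft_force: [-0.2, 0.5, -7.1]
grip_width: 0.0232
```

>>> {"fn": "apply_moves", "kwargs": {"motion": [{"tx": 0,"ty": 0,"tz": 0.08,"turn": 0,"jaw": -1},{"tx": 0,"ty": 0,"tz": 0.12,"turn": 0,"jaw": -1},{"tx": 0,"ty": 0,"tz": 0.12,"turn": 0,"jaw": -1}]}}

```text
time_s: 6.63
position: [0.5265, -0.1461, 0.0771]
tool_rot: [[-0.247, 0.969, -0.002], [0.969, 0.247, 0.005], [0.005, -0.0, -1.0]]
ft_force: [0.1, 1.1, -7.5]
grip_width: 0.0236
```

Already below strip-riding height (0.0792) with no contact, so the feet are entering the seats.

>>> {"fn": "apply_moves", "kwargs": {"motion": [{"tx": 0,"ty": 0,"tz": 0.06,"turn": 0,"jaw": -1},{"tx": 0,"ty": 0,"tz": 0.1,"turn": 0,"jaw": -1},{"tx": 0,"ty": 0,"tz": 0.1,"turn": 0,"jaw": -1}]}}

```text
time_s: 6.88
position: [0.5265, -0.146, 0.0761]
tool_rot: [[-0.247, 0.969, -0.002], [0.969, 0.247, 0.005], [0.005, -0.0, -1.0]]
ft_force: [-0.1, 0.1, -7.0]
grip_width: 0.0235
```

>>> {"fn": "apply_moves", "kwargs": {"motion": [{"tx": 0,"ty": 0,"tz": 0.05,"turn": 0,"jaw": -1},{"tx": 0,"ty": 0,"tz": 0.08,"turn": 0,"jaw": -1},{"tx": 0,"ty": 0,"tz": 0.08,"turn": 0,"jaw": -1}]}}

```text
time_s: 7.13
position: [0.5264, -0.1462, 0.0753]
tool_rot: [[-0.247, 0.969, -0.002], [0.969, 0.247, 0.005], [0.005, -0.001, -1.0]]
ft_force: [-1.1, -1.1, -4.1]
grip_width: 0.0236
```

Contact is about half a millimetre above home. Loosening the fingers so the feet can settle.

>>> {"fn": "apply_moves", "kwargs": {"motion": [{"tx": 0,"ty": 0,"tz": 0,"turn": 0,"jaw": -0.41},{"tx": 0,"ty": 0,"tz": 0,"turn": 0,"jaw": -0.38},{"tx": 0,"ty": 0,"tz": 0,"turn": 0,"jaw": -0.36},{"tx": 0,"ty": 0,"tz": 0,"turn": 0,"jaw": -0.36},{"tx": 0,"ty": 0,"tz": 0,"turn": 0,"jaw": -0.36}]}}

```text
time_s: 7.55
position: [0.5266, -0.1462, 0.0756]
tool_rot: [[-0.247, 0.969, -0.001], [0.969, 0.247, 0.004], [0.004, -0.0, -1.0]]
ft_force: [-0.2, 0.2, -0.3]
grip_width: 0.0274
```

```bash
cat > chk.py <<'E'
from h import *
import sys
im,d,W=snap('scene',sys.argv[1])
plan([.5262,-.146,.0748],14.3,1)
b=np.array([.5262,-.146]);a=np.radians(14.3);ux=np.array([np.cos(a),np.sin(a)]);uy=np.array([-ux[1],ux[0]])
D=W[...,:2]-b; X=D@ux;Y=D@uy
k=(abs(X)<.068)&(abs(Y)<.048)&(W[...,2]>.042)&(W[...,2]<.060)&(np.hypot(X-.052,Y)>.023)&((X>-.0)|(abs(Y)>.03))
A=np.c_[X[k],Y[k],np.ones(k.sum())]; z=W[...,2][k]
for i in range(3):
    c=np.linalg.lstsq(A,z,rcond=None)[0]; r=z-A@c; g=abs(r)<.003; A,z=A[g],z[g]
print("plate n",len(z),"slope mm/100mm x,y",(c[:2]*100).round(2),"z centre mm",round(c[2]*1000,2))
E
python3 chk.py s4.png
```

```text
call 0 t [ 0.03 -0.03  0.07] turn -0.01
now [ 0.5266 -0.1462  0.0755] yang 14.29 F [-0.24 -0.75  0.19] w 0.0273 t 7.6
plate n 545 slope mm/100mm x,y [ 0.25 -0.5 ] z centre mm 48.84
```

By sight it is level and at home height (48.8 mm, against this camera's −1.1 mm bias). Next is a feel check: nudge gently along x both ways.

>>> {"fn": "apply_moves", "kwargs": {"motion": [{"tx": 0,"ty": 0.12,"tz": 0,"turn": 0,"jaw": -0.36},{"tx": 0,"ty": 0.2,"tz": 0,"turn": 0,"jaw": -0.36},{"tx": 0,"ty": 0.23,"tz": 0,"turn": 0,"jaw": -0.36},{"tx": 0,"ty": 0.23,"tz": 0,"turn": 0,"jaw": -0.36}]}}

```text
time_s: 7.93
position: [0.528, -0.1459, 0.0756]
tool_rot: [[-0.247, 0.969, -0.004], [0.969, 0.247, 0.004], [0.005, -0.003, -1.0]]
ft_force: [-5.7, -2.5, 4.0]
grip_width: 0.0275
```

>>> {"fn": "apply_moves", "kwargs": {"motion": [{"tx": 0,"ty": -0.2,"tz": 0,"turn": 0,"jaw": -0.36},{"tx": 0,"ty": -0.35,"tz": 0,"turn": 0,"jaw": -0.36},{"tx": 0,"ty": -0.43,"tz": 0,"turn": 0,"jaw": -0.36},{"tx": 0,"ty": -0.43,"tz": 0,"turn": 0,"jaw": -0.36}]}}

```text
time_s: 8.27
position: [0.5243, -0.1469, 0.0757]
tool_rot: [[-0.247, 0.969, -0.002], [0.969, 0.247, 0.004], [0.004, -0.001, -1.0]]
ft_force: [4.4, 2.0, -1.4]
grip_width: 0.0277
```

It stops firmly both ways, and the travel between stops matches the finger clearance, so it is seated. Backing off to centre, opening and retreating upward.

>>> {"fn": "apply_moves", "kwargs": {"motion": [{"tx": 0,"ty": 0.2,"tz": 0,"turn": 0,"jaw": -0.36},{"tx": 0,"ty": 0.2,"tz": 0,"turn": 0,"jaw": -0.2},{"tx": 0,"ty": 0.2,"tz": 0,"turn": 0,"jaw": -0.15},{"tx": 0,"ty": 0.2,"tz": -1,"turn": 0,"jaw": -0.15},{"tx": 0,"ty": 0.2,"tz": -2.5,"turn": 0,"jaw": -0.15}]}}

```text
time_s: 8.68
position: [0.5257, -0.1462, 0.1004]
tool_rot: [[-0.247, 0.969, -0.005], [0.969, 0.247, 0.005], [0.006, -0.003, -1.0]]
ft_force: [-0.3, 0.4, -0.8]
grip_width: 0.0362
```

>>> {"fn": "apply_moves", "kwargs": {"motion": [{"tx": 0,"ty": 0,"tz": -3,"turn": 0,"jaw": -0.3},{"tx": 0,"ty": 0,"tz": -6,"turn": 0,"jaw": -0.5},{"tx": 0,"ty": 0,"tz": -8,"turn": 0,"jaw": -1},{"tx": 0,"ty": 0,"tz": -8,"turn": 0,"jaw": -1},{"tx": 0,"ty": 0,"tz": -8,"turn": 0,"jaw": -1}]}}

```text
time_s: 9.1
position: [0.5262, -0.1467, 0.1817]
tool_rot: [[-0.247, 0.969, -0.003], [0.969, 0.247, 0.004], [0.005, -0.001, -1.0]]
ft_force: [-0.5, -0.0, 0.3]
grip_width: 0.0003
```

```bash
python3 chk.py s5.png
python3 - <<'E'
from h import *
z=np.load("/tmp/scene.npz");im=z["im"]
cv2.imwrite('pics/s5c.png',cv2.resize(im[150:235,175:265],None,fx=6,fy=6,interpolation=2)[:,:,::-1])
W=world("scene",z["d"]);H=cv2.cvtColor(im,cv2.COLOR_RGB2HSV)
k=(H[...,0]<20)&(H[...,1]>150)&(W[...,2]>.06)&(W[...,2]<.1);k[:140]=0;k[200:]=0
P=W[k];P=P[(P[:,0]<.5)];print(P.mean(0),P.min(0),P.max(0),len(P))
E
```

```text
call 0 t [-0.03  0.09 10.57] turn -0.01
now [ 0.5257 -0.1465  0.1805] yang 14.29 F [ 0.28 -0.07 -0.56] w 0.0001 t 9.15
plate n 539 slope mm/100mm x,y [ 0.28 -0.12] z centre mm 48.7
[ 0.46459888 -0.06967436  0.07916634] [ 0.4573276  -0.07587237  0.06697677] [ 0.47029647 -0.06363215  0.08895621] 23
```

View pics/s5c.png

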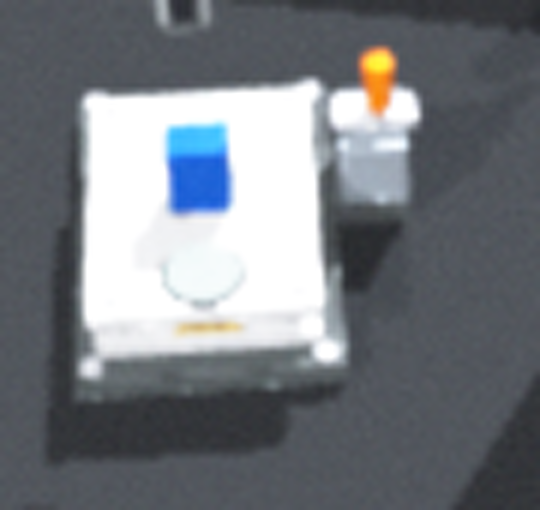

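The stage is home and level: slopes ≤0.3 mm per 100 mm, height unchanged after release. The catch is still back, with the knob at crop (378,65). I'll push the knob from its +y side with shut fingers.

>>> {"fn": "apply_moves", "kwargs": {"motion": [{"tx": 3.5,"ty": -1.3,"tz": 0,"turn": 0,"jaw": -1},{"tx": 7,"ty": -2.6,"tz": 0,"turn": 0,"jaw": -1},{"tx": 10.5,"ty": -3.8,"tz": 0,"turn": 0,"jaw": -1},{"tx": 12.6,"ty": -4.5,"tz": 0,"turn": 0,"jaw": -1},{"tx": 12.6,"ty": -4.5,"tz": 0,"turn": 0,"jaw": -1}]}}

```text
time_s: 9.57
position: [0.4479, -0.0323, 0.1806]
tool_rot: [[-0.249, 0.968, -0.009], [0.968, 0.25, 0.007], [0.009, -0.007, -1.0]]
ft_force: [0.1, -0.7, -0.2]
grip_width: -0.0
```

```bash
python3 -c "
from h import *
plan([.4511,-.0362,.085],14.3,1)"
```

```text
call 0 t [-0.54  0.28  9.55] turn 0.15
now [ 0.4479 -0.0323  0.1806] yang 14.45 F [ 0.08 -0.71 -0.19] w -0.0 t 9.5667
```

>>> {"fn": "apply_moves", "kwargs": {"motion": [{"tx": -0.3,"ty": 0.3,"tz": 2.5,"turn": 0,"jaw": -1},{"tx": -0.3,"ty": 0.3,"tz": 5,"turn": 0,"jaw": -1},{"tx": -0.3,"ty": 0.3,"tz": 7.5,"turn": 0,"jaw": -1},{"tx": -0.3,"ty": 0.3,"tz": 9,"turn": 0,"jaw": -1},{"tx": -0.3,"ty": 0.3,"tz": 9.5,"turn": 0,"jaw": -1}]}}

```text
time_s: 9.98
position: [0.4496, -0.0338, 0.0828]
tool_rot: [[-0.249, 0.968, -0.014], [0.968, 0.249, 0.009], [0.012, -0.012, -1.0]]
ft_force: [-0.5, -0.0, 0.5]
grip_width: -0.0001
```

```bash
cat > kn.py <<'E'
from h import *
s=telemetry.observe();a=np.radians(14.3);ux=np.array([np.cos(a),np.sin(a)]);uy=np.array([-ux[1],ux[0]])
D=s["position"][:2]-np.array([.5262,-.146]);F=s["ft_force"]
print("tool rel seat mm",(D@ux*1000).round(1),(D@uy*1000).round(1),"z",s["position"][2].round(4),"F along -uy..",(F[:2]@uy).round(2),F.round(2),s["time_s"])
E
python3 kn.py
```

```text
tool rel seat mm -46.5 127.6 z 0.0828 F along -uy.. 0.08 [-0.46 -0.04  0.47] 9.9833
```

>>> {"fn": "apply_moves", "kwargs": {"motion": [{"tx": -0.5,"ty": 0,"tz": 0,"turn": 0,"jaw": -1},{"tx": -1,"ty": 0,"tz": 0,"turn": 0,"jaw": -1},{"tx": -1.4,"ty": 0,"tz": 0,"turn": 0,"jaw": -1},{"tx": -1.7,"ty": 0,"tz": 0,"turn": 0,"jaw": -1},{"tx": -2,"ty": 0,"tz": 0,"turn": 0,"jaw": -1}]}}

```text
time_s: 10.4
position: [0.455, -0.0539, 0.0832]
tool_rot: [[-0.249, 0.969, -0.013], [0.969, 0.249, 0.008], [0.011, -0.01, -1.0]]
ft_force: [-0.2, 0.9, 0.7]
grip_width: 0.0003
```

>>> {"fn": "apply_moves", "kwargs": {"motion": [{"tx": -0.2,"ty": 0,"tz": 0,"turn": 0,"jaw": -1},{"tx": -0.4,"ty": 0,"tz": 0,"turn": 0,"jaw": -1},{"tx": -0.6,"ty": 0,"tz": 0,"turn": 0,"jaw": -1},{"tx": -0.8,"ty": 0,"tz": 0,"turn": 0,"jaw": -1},{"tx": -1,"ty": 0,"tz": 0,"turn": 0,"jaw": -1}]}}

```text
time_s: 10.82
position: [0.4575, -0.0636, 0.0832]
tool_rot: [[-0.249, 0.968, -0.013], [0.968, 0.249, 0.008], [0.011, -0.01, -1.0]]
ft_force: [-1.1, 1.2, 1.6]
grip_width: 0.0
```

```bash
python3 kn.py; python3 chk.py s6.png
```

```text
tool rel seat mm -46.2 96.8 z 0.0832 F along -uy.. 1.41 [-1.12  1.17  1.56] 10.8167
call 0 t [-9.66  4.6   0.68] turn 0.11
now [ 0.4577 -0.0639  0.0832] yang 14.41 F [-0.43  0.57 -0.  ] w -0.0002 t 10.8667
plate n 561 slope mm/100mm x,y [ 0.51 -0.5 ] z centre mm 48.75
```

>>> {"fn": "apply_moves", "kwargs": {"motion": [{"tx": -0.2,"ty": 0,"tz": 0,"turn": 0,"jaw": -1},{"tx": -0.4,"ty": 0,"tz": 0,"turn": 0,"jaw": -1},{"tx": -0.6,"ty": 0,"tz": 0,"turn": 0,"jaw": -1},{"tx": -0.8,"ty": 0,"tz": 0,"turn": 0,"jaw": -1}]}}

```text
time_s: 11.2
position: [0.4597, -0.0718, 0.0831]
tool_rot: [[-0.249, 0.968, -0.013], [0.969, 0.249, 0.008], [0.011, -0.01, -1.0]]
ft_force: [-1.3, 1.7, 0.4]
grip_width: 0.0004
```

>>> {"fn": "apply_moves", "kwargs": {"motion": [{"tx": -0.1,"ty": 0,"tz": 0,"turn": 0,"jaw": -1},{"tx": -0.2,"ty": 0,"tz": 0,"turn": 0,"jaw": -1},{"tx": -0.25,"ty": 0,"tz": 0,"turn": 0,"jaw": -1}]}}

```text
time_s: 11.45
position: [0.4603, -0.0744, 0.083]
tool_rot: [[-0.249, 0.969, -0.013], [0.969, 0.249, 0.008], [0.011, -0.01, -1.0]]
ft_force: [-0.6, 1.6, 1.5]
grip_width: -0.0001
```

```bash
python3 kn.py
```

```text
tool rel seat mm -46.2 85.7 z 0.083 F along -uy.. 1.69 [-0.65  1.58  1.49] 11.45
```

>>> {"fn": "apply_moves", "kwargs": {"motion": [{"tx": -0.1,"ty": 0,"tz": 0,"turn": 0,"jaw": -1},{"tx": -0.15,"ty": 0,"tz": 0,"turn": 0,"jaw": -1},{"tx": -0.15,"ty": 0,"tz": 0,"turn": 0,"jaw": -1}]}}

```text
time_s: 11.7
position: [0.4607, -0.076, 0.083]
tool_rot: [[-0.249, 0.969, -0.013], [0.969, 0.249, 0.008], [0.011, -0.01, -1.0]]
ft_force: [-0.7, 0.9, 0.0]
grip_width: -0.0
```

>>> {"fn": "apply_moves", "kwargs": {"motion": [{"tx": -0.08,"ty": 0,"tz": 0,"turn": 0,"jaw": -1},{"tx": -0.08,"ty": 0,"tz": 0,"turn": 0,"jaw": -1}]}}

```text
time_s: 11.87
position: [0.4609, -0.0768, 0.083]
tool_rot: [[-0.249, 0.969, -0.013], [0.969, 0.249, 0.008], [0.011, -0.01, -1.0]]
ft_force: [-1.6, 1.3, -0.1]
grip_width: 0.0003
```

>>> {"fn": "apply_moves", "kwargs": {"motion": [{"tx": -0.08,"ty": 0,"tz": 0,"turn": 0,"jaw": -1},{"tx": -0.08,"ty": 0,"tz": 0,"turn": 0,"jaw": -1}]}}

```text
time_s: 12.03
position: [0.4612, -0.0776, 0.083]
tool_rot: [[-0.249, 0.969, -0.013], [0.969, 0.249, 0.008], [0.011, -0.01, -1.0]]
ft_force: [-0.8, 1.1, 1.2]
grip_width: 0.0
```

```bash
python3 kn.py
```

```text
tool rel seat mm -46.1 82.4 z 0.083 F along -uy.. 1.3 [-0.82  1.14  1.23] 12.0333
```

>>> {"fn": "apply_moves", "kwargs": {"motion": [{"tx": -0.08,"ty": 0,"tz": 0,"turn": 0,"jaw": -1},{"tx": -0.08,"ty": 0,"tz": 0,"turn": 0,"jaw": -1}]}}

```text
time_s: 12.2
position: [0.4611, -0.0777, 0.083]
tool_rot: [[-0.248, 0.969, -0.013], [0.969, 0.248, 0.01], [0.013, -0.011, -1.0]]
ft_force: [-1.0, 5.8, 2.7]
grip_width: 0.0002
```

>>> {"fn": "apply_moves", "kwargs": {"motion": [{"tx": -0.08,"ty": 0,"tz": 0,"turn": 0,"jaw": -1},{"tx": -0.08,"ty": 0,"tz": 0,"turn": 0,"jaw": -1}]}}

```text
time_s: 12.37
position: [0.4611, -0.0777, 0.083]
tool_rot: [[-0.248, 0.969, -0.014], [0.969, 0.248, 0.011], [0.014, -0.011, -1.0]]
ft_force: [-0.1, 6.8, 4.1]
grip_width: -0.0001
```

```bash
python3 kn.py
python3 - <<'E'
from h import *
im,d,W=snap("scene","s7.png")
cv2.imwrite('pics/s7c.png',cv2.resize(im[140:235,175:265],None,fx=6,fy=6,interpolation=2)[:,:,::-1])
E
```

```text
tool rel seat mm -46.2 82.2 z 0.083 F along -uy.. 6.59 [-0.06  6.79  4.12] 12.3667
```

View pics/s7c.png

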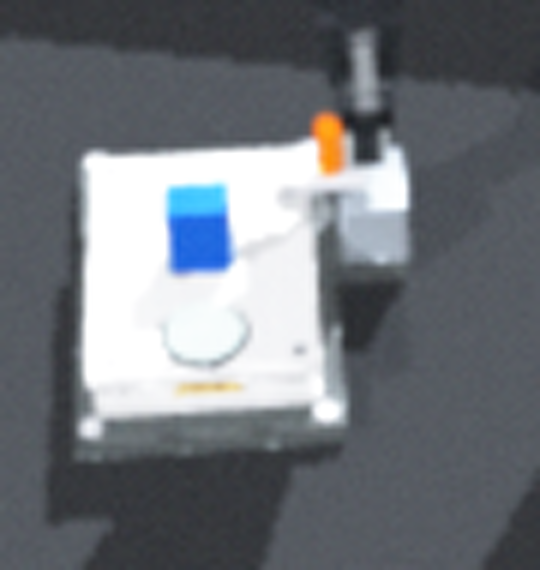

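A firm stop at 6.6 N, with the bar over the plate edge (crop 300,193) and the knob at (328,140). Backing off and retreating.

>>> {"fn": "apply_moves", "kwargs": {"motion": [{"tx": 0.5,"ty": 0,"tz": 0,"turn": 0,"jaw": -1},{"tx": 1.5,"ty": 0,"tz": 0,"turn": 0,"jaw": -1},{"tx": 3,"ty": 0,"tz": 0,"turn": 0,"jaw": -1},{"tx": 4,"ty": 0,"tz": -2,"turn": 0,"jaw": -1},{"tx": 4,"ty": 0,"tz": -6,"turn": 0,"jaw": -1}]}}

```text
time_s: 12.83
position: [0.4493, -0.0372, 0.1412]
tool_rot: [[-0.249, 0.968, -0.022], [0.968, 0.25, 0.014], [0.02, -0.018, -1.0]]
ft_force: [0.3, -0.1, -0.4]
grip_width: -0.0002
```

>>> {"fn": "apply_moves", "kwargs": {"motion": [{"tx": 3,"ty": -1,"tz": -3,"turn": 0,"jaw": -1},{"tx": 6,"ty": -2,"tz": -6,"turn": 0,"jaw": -1},{"tx": 9,"ty": -3,"tz": -7,"turn": 0,"jaw": -1},{"tx": 9,"ty": -3,"tz": -7,"turn": 0,"jaw": -1},{"tx": 9,"ty": -3,"tz": -7,"turn": 0,"jaw": -1}]}}

```text
time_s: 13.25
position: [0.3988, 0.0426, 0.2143]
tool_rot: [[-0.252, 0.968, -0.02], [0.968, 0.252, 0.014], [0.018, -0.016, -1.0]]
ft_force: [-0.4, -0.7, -0.5]
grip_width: -0.0002
```

```bash
python3 chk.py s8.png
python3 - <<'E'
from h import *
a=np.radians(14.3);ux=np.array([np.cos(a),np.sin(a)]);uy=np.array([-ux[1],ux[0]])
for n in("scene","top"):
    im,d,W=snap(n,n+"9.png");H=cv2.cvtColor(im,cv2.COLOR_RGB2HSV)
    D=W[...,:2]-np.array([.5262,-.146]);X=D@ux;Y=D@uy
    k=(H[...,0]<20)&(H[...,1]>130)&(W[...,2]>.08)&(W[...,2]<.1)&(abs(X+.046)<.025)&(abs(Y-.07)<.04)
    print(n,"knob x,y mm",k.sum(),X[k].mean()*1000 if k.any() else 0,Y[k].mean()*1000 if k.any() else 0)
    if n=="scene":
        z=np.load("/tmp/scene.npz");k2=(X[...]>-.055)&(X<-.037)&(W[...,2]>.056)&(W[...,2]<.064)&(Y>.0)&(Y<.1);print("bar y range",Y[k2].min(),Y[k2].max(),k2.sum())
E
```

```text
call 0 t [-21.62   7.81  13.34] turn 0.24
now [0.3993 0.0418 0.2136] yang 14.54 F [ 0.19 -0.6  -0.85] w 0.0002 t 13.3
plate n 535 slope mm/100mm x,y [ 0.14 -0.31] z centre mm 48.84
scene knob x,y mm 11 -41.560655305448165 66.34026849284253
bar y range 0.04381097199068759 0.0832733850230784 43
top knob x,y mm 3 -49.97986862776556 69.79912911352355
```

```bash
python3 -c "
from rig import close_job
print(close_job())"
```

```text
the job is handed in; nothing more can be done
None
```

The stage top is home in its three seats and the catch is fully over its edge. I handed the job in at about 13.4 s, with the arm clear.

- **Placing:** I gripped the blue block, set the stage on the seats at the spot found in the images, and loosened the fingers to let it settle. The seat slide is about 16 mm in +x from nominal. The feet went straight in, so no long slide was needed.
- **Feel check:** Loose-finger nudges along x stopped firmly both ways, at about 6 N and 5 N sideways.
- **Level check:** After release and before the catch was moved, slopes were at most 0.3 mm per 100 mm. Plate top read 48.7 mm, which is home once this camera's roughly 1.1 mm low bias is allowed for. After the catch was closed it still read 48.8 mm and level.
- **Catch:** I pushed the knob with shut fingers at about 1.5 N until a firm stop at 6.6 N. The scene camera then put the knob at y = 66.3 mm; fully closed is 66.
- **Readings that disagreed:**
  - The scene camera put the bar tip at 43.8 mm instead of 42, from coarse pixels.
  - The top camera put the knob at 69.8 mm, but from only 3 pixels. I went by the firm stop and the scene camera.
- **Other objects:** The arm made no contact with the bottle, case or screwdriver, though I did not measure them again at the end.

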